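Probe the marked spot of a test bar on the measuring stand

ROBOT

A 7-joint arm with a two-finger parallel gripper is mounted at the origin on a cart in front of the work surface, level with it; the furniture and walls round the work are solid. World frame = base frame: x ahead of the robot, y to its left, z up, the work surface at z = 0. Lengths are in m, angles in degrees, forces in N, time in s.
With the tool pointing down it reaches from about 0.425 to 0.875 m from the base axis. Payload 4.7 kg.
Tool frame: the origin (TCP) lies on the centre line of the jaws, within the pads' length; the fingertips stand ahead of it and the grasp point (between the pads) lies 2 mm behind it (env.tip_reach is the x of the fingertips in the tool frame, in m); x points along the fingers, z is the direction in which the jaws open and shut, and the axes are right-handed (so a half turn about x gives the same grasp; the last joint's range is limited). The gripper opens to 87 mm and grips with 3 to 60 N. Pads are 19 mm wide; open, the fingers measure 117 mm over their backs; the gripper's body (75 mm by 190 mm) begins 51 mm behind the grasp point.
Start: joints at [66.927, 18.392, -4.016, 83.108, 1.295, 78.541, -3.26], TCP at [0.263, -0.594, 0.24] pointing down, gripper open.
Joint ranges: [-163.93, 163.93], [-17.29, 119.83], [-79.2, 71.16], [3.27, 140.29], [-89.18, 269.18], [5.43, 117.66], [-154.24, 154.24]. Speed limits (degrees/s): [147.25, 147.25, 180, 180, 180, 180, 180].

INTERFACE

Orientations are given as [roll, pitch, yaw] about the fixed x, y, z axes, in that order (R = Rz(yaw) Ry(pitch) Rx(roll)).
In Python, from cell import telemetry, optics, env, models gives the robot as it stands.
- The arm moves only by the shell command python3 -m pendant 'ROWS' [FORCE]. ROWS is JSON, a list of rows, each a list of 3 entries, a list of its own where there are three numbers: the finger opening in mm, from 0 to 87, then the shift along the tool's x, y, z in mm, then the turn, a rotation vector about the tool's x, y, z in rad. A call has 1 to 10 rows; each row is the pose to reach, as a shift and turn from the pose commanded when the call began, along the tool's axes at that moment; what a row does not reach only later rows make up. A row lasts 1/12 s, in which the tool goes at most 41.7 mm and 7.16 degrees, less where a joint would pass 70% of its speed; a pose out of reach is approached as far as the arm can. A call with a gripper value outside its range is refused whole. The fingers move at their own pace and stop on an object; FORCE is the grip in N (left out, the last holds). Time passes only in rows, so rows that repeat a pose let the fingers close. It gives the time, the measured TCP pose, the force and the opening at its end, in the units of the state.
- telemetry.get_obs(): the state, without advancing time (a new reading comes with each control period).
- optics.read_camera(name): name is "scene" or "top" or "wrist"; returns a dict with "image" (480x640x3 uint8, blue, green, red), "range_z" (480x640 float32, m along the optical axis (not along the pixel's ray), 0 where there is no reading), "fx", "fy", "cx", "cy" (pixels), "k1" (the pictures are not rectified: a ray, as slopes to the right and down, at radius r is drawn at 1 + k1 r^2 times it, then the intrinsics apply), "cam_to_world" (4x4, takes a point from camera to world coordinates). Camera axes: x right, y up, looking along -z (the intrinsics and any distortion apply to the point x, -y, -z); pixel columns grow to the right and rows downward; lengths in m; the calibration is good to about 2 mm. A picture is of the moment at which its call begins.
- env.sign_off(): hands the job in, once; it reports no verdict.
Trained networks look in the newest picture that a camera, given by its name, has taken for a name from the list of things; names that differ only in an ending like _2 or _b are one class to them, and where a whole thing is asked for, a point or a joint stands for the part that bears it (a point fixed in the world has none). Each returns a list of dicts, best first, with "confidence" (0 to 1); they miss things now and then, are a little off and sometimes report something else, mostly with a low value. They report only what shows in the picture. A call takes as long as a camera call.
- models.masks_of(camera, label): "pixels" (480x640 bool, what is visible of it) and "extent" ([left, top, right, bottom] as shares, 0 to 1, of the picture: columns of its width, rows of its height, round what is visible of it).
- models.landmark_of(camera, label): "centre" ([row, column] as shares, 0 to 1, of the picture: columns of its width, rows of its height: a listed point, or the origin of a listed thing).
The state is a dict: "time_s": time; "qpos": joint angles; "joint_velocities": joint speeds; "effort": joint torques, N m; "tool_pos": TCP position; "tool_rot": TCP orientation; "force": force on the tool from outside, world axes, zero at the start; "wrist_torque": the same for the moment, N m; "grip_width": finger opening in m.
Only numpy, scipy, OpenCV 4.12 (cv2) and the standard library are available. Lean on these libraries where they do the work, as an engineer would, in place of code of your own. Each camera call takes 0.05 s, during which the arm holds its last target.

TASK

Take the steel test bar out of its wooden rack by its free middle and lay it flat on the front part of the measuring stand's base, in line with the base, red-ringed end towards the probe but still a few centimetres short of it, and let go. Then take the bar again by its far tail and slide it along the base, without lifting it, until the spot in the red ring is under the raised probe tip; let go and press the probe down by its black knob until the tip rests on the bar inside the ring. Leave the micrometer, plug gauge, weight and loupe where they are.

Things in the scene. Friction and masses are not known exactly. Their poses are not given: they have to be found in the camera images.
- bar: Loose steel test bar, 150 (x) x 28 (y) x 14 (z) mm, about 0.35 kg. Origin at the centre of its underside, x along it towards the ringed end, z up. On its top at x 42 mm a red ring (15 mm outside, 10 mm inside; white within, black dot in the centre); three dark lines cross the tail at x -50 to -62 mm. It starts in the rack, where only its middle can be gripped.
- bar_spot (a point): The black dot at the centre of the red ring, on the bar's top face (42 mm from the bar's centre towards the ringed end, 33 mm from that end; 14 mm above the underside).
- rack: Fixed wooden rack, 172 (x) x 62 (y) x 40 (z) mm, holding the bar level along its x; origin at the centre of its underside. Its end blocks (x 38 to 86 mm either way) have slots 32 mm wide, closed outside, floor at z 24, walls to z 40 mm: the bar lies from z 24 to 38 mm. Between the blocks 76 mm of the bar is free, over a board 8 mm thick.
- stand: Fixed measuring stand. Origin on the table right below the probe tip; x runs from the base's front (robot's side) to the column, z up. Steel base top at z 18 mm, x -190 to 80, y -55 to 55 mm. Column 22 mm thick (foot 32) at x 60, up to z 145. Grey arm 28 mm wide, z 95 to 125, holds the probe bush (20 mm thick, lower end z 80) and a dial 44 mm across with its face at x -26 mm (z 86 to 130).
- probe_tip (a point): The lower tip of the upright steel probe (round point 4 mm thick). Raised it is 62 mm above the table, 44 mm above the base. It moves only up and down.
- probe_knob_top (a point): Centre of the flat top of the black round knob (28 mm across, 12 mm thick) on the probe's upper end, 125 mm above the tip, so 187 mm above the table with the probe raised and about 157 mm with the tip on the bar.
- probe (a joint): Travel of the probe downwards in m: 0 raised (start), 0.030 with the tip on the bar lying on the base, 0.040 its stop. It slides with about 3 N of friction and stays where it is left; it has no spring.
- micrometer: Outside micrometer lying flat, 125 x 48 x 14 mm, near the middle of the table; bystander. Origin at the centre of its underside.
- plug_gauge: Plug gauge with a black handle, 82 x 15 x 14 mm, lying; bystander. Origin at the centre of its underside.
- weight: Brass weight with a knob, 30 mm across, 40 mm high; bystander. Origin at the centre of its underside.
- loupe: Black stand loupe, 41 mm across, 44 mm high; bystander. Origin at the centre of its underside.

How it is judged (in metres and radians):
On the way, in this order (a step that is already met when the one before it is completed fails the run):
1. the bar is lifted clear of its rack (height (world z) of bar above 0.06 m and contact force between bar and rack below 0.1 N), for 0.1 s.
2. the bar lies flat on the stand's base, roughly in line with it (within 20 degrees), the ringed end towards the probe and the spot at least 25 mm short of the tip, let go, with the probe still raised (z of bar_spot in the frame of stand between 0.028 and 0.036 m and angle between bar's own z axis and vertical below 0.06 rad and x of bar_spot in the frame of stand between -0.16 and -0.025 m and y of bar_spot in the frame of stand between -0.045 and 0.045 m and angle between the x axis of bar and the x axis of stand, either way round below 0.35 rad and contact force between the fingers and bar below 0.05 N and linear speed of bar below 0.01 m/s and value of joint probe below 0.01 m), for 0.2 s.
3. the spot has been slid under the raised probe tip, within 5 mm, the bar flat on the base (z of bar_spot in the frame of stand between 0.028 and 0.036 m and angle between bar's own z axis and vertical below 0.06 rad and horizontal distance between bar_spot and probe_tip below 0.005 m and value of joint probe below 0.01 m), for 0.2 s.
At the end, for the whole second after the job is handed in: The bar lies flat and still on the stand's base, let go; the probe is down with its tip on the bar's top face (within 3 mm of it) and within 5 mm sideways of the spot's centre, that is inside the red ring (z of bar_spot in the frame of stand between 0.028 and 0.036 m and angle between bar's own z axis and vertical below 0.06 rad and horizontal distance between bar_spot and probe_tip below 0.005 m and z of probe_tip in the frame of bar below 0.017 m and contact force between the fingers and bar below 0.05 N and linear speed of bar below 0.01 m/s); the robot touches nothing.
It fails at once if the bar is raised more than 12 mm off the base beneath the probe head instead of being slid (x of bar_spot in the frame of stand between -0.025 and 0.04 m and y of bar_spot in the frame of stand between -0.04 and 0.04 m and z of bar_spot in the frame of stand between 0.044 and 0.08 m).
It fails at once if the micrometer is moved more than 30 mm (distance of micrometer from where it was at the start of the episode above 0.03 m).
It fails at once if the plug gauge is moved more than 30 mm (distance of plug_gauge from where it was at the start of the episode above 0.03 m).
It fails at once if the weight is moved more than 30 mm (distance of weight from where it was at the start of the episode above 0.03 m).
It fails at once if the loupe is moved more than 30 mm (distance of loupe from where it was at the start of the episode above 0.03 m).
It also fails if it takes over 69 s, if anything falls off the work surface, if the arm or the gripper's body presses on something with over 40 N, if the wrist force passes 120 N, or if a joint passes its speed limit or range.

## Working session

There is one attempt and no reset: what is moved stays moved. The work goes in short steps, Python scripts to look and compute and a shell command to move; the robot and the scene stay as the last step left them, time stands still between calls to the robot, and variables do not carry over. Pictures are saved under pics/ and viewed, and the job is handed in when it is done.

```bash
ls; mkdir -p pics; cat > h.py <<'E'
import numpy as np, cv2
from cell import telemetry, optics, env, models
def cam(n,save=None):
    c=optics.read_camera(n)
    if save: cv2.imwrite('pics/'+save,c['image'])
    return c
def undist(c,u,v):
    x=(u-c['cx'])/c['fx'];y=(v-c['cy'])/c['fy'];X,Y=x,y
    for _ in range(20):
        r2=X*X+Y*Y;X=x/(1+c['k1']*r2);Y=y/(1+c['k1']*r2)
    return X,Y
def ray(c,u,v):
    X,Y=undist(c,u,v);T=np.array(c['cam_to_world'])
    return T[:3,3],T[:3,:3]@np.array([X,-Y,-1.])
def atz(c,u,v,z):
    o,d=ray(c,u,v);return o+d*(z-o[2])/d[2]
def dep(c,u,v):
    o,d=ray(c,u,v);return o+d*c['range_z'][int(round(v)),int(round(u))]
def proj(c,p):
    T=np.array(c['cam_to_world']);q=T[:3,:3].T@(np.array(p)-T[:3,3]);X=q[0]/-q[2];Y=-q[1]/-q[2];f=1+c['k1']*(X*X+Y*Y)
    return X*f*c['fx']+c['cx'],Y*f*c['fy']+c['cy']
E
python3 - <<'E'
from h import *
o=telemetry.get_obs();print(o, env.tip_reach)
for n in['scene','top','wrist']:
    c=cam(n,n+'0.png')
    print(n,c['fx'],c['k1'],np.round(c['cam_to_world'],3).tolist())
    for l in ['bar','bar_spot','rack','stand','probe_tip','probe_knob_top','micrometer','plug_gauge','weight','loupe']:
        r=models.landmark_of(n,l)
        for q in r[:2]:
            v=q['centre'][0]*480;u=q['centre'][1]*640
            print(l,round(q['confidence'],2),round(u),round(v),dep(c,min(u,639),min(v,479)).round(3))
E
```

```text
pics
{'time_s': 0.0, 'qpos': array([66.92903584, 18.43927413, -4.01738153, 83.17363977,  1.29707124,
       78.54007411, -3.26166953]), 'joint_velocities': array([ 0.00535438, -0.10887173,  0.03370147,  0.00439084,  0.01338756,
        0.02293104,  0.04103853]), 'effort': array([ 4.57984570e-04, -4.91288924e+01, -4.03176695e-01, -3.12527132e+01,
       -6.37075701e-02,  4.36913827e-02,  1.61821740e-04]), 'tool_pos': array([ 0.26287923, -0.59391496,  0.23847037]), 'tool_rot': array([-176.22691733,   89.89214249,  117.65426802]), 'force': array([ 0.15335982,  0.15589308, -0.03912881]), 'wrist_torque': array([0.02026122, 0.03784997, 0.00860037]), 'grip_width': 0.08696187091895162} 0.017
scene 561.2223079442792 -0.07710155999569318 [[-0.72, 0.324, -0.614, 0.033], [-0.694, -0.365, 0.62, 0.568], [-0.023, 0.872, 0.488, 0.576], [0.0, 0.0, 0.0, 1.0]]
bar 0.77 253 343 [0.595 0.177 0.037]
bar_spot 0.61 231 352 [0.602 0.214 0.038]
rack 0.75 261 357 [0.589 0.169 0.009]
stand 0.64 378 262 [ 0.63  -0.161  0.016]
probe_tip 0.83 379 236 [ 0.719 -0.273 -0.002]
probe_tip 0.22 258 357 [0.593 0.172 0.007
[... 219 characters left out ...]
27 [[0.012, 0.989, -0.148, 0.451], [-1.0, 0.009, -0.022, 0.017], [-0.021, 0.148, 0.989, 1.105], [0.0, 0.0, 0.0, 1.0]]
bar 0.95 252 239 [0.607 0.169 0.04 ]
bar_spot 0.71 459 200 [ 0.652 -0.188  0.19 ]
bar_spot 0.7 232 240 [0.606 0.208 0.035]
rack 0.57 255 246 [0.594 0.164 0.038]
stand 0.76 436 223 [ 0.627 -0.162  0.118]
probe_knob_top 0.63 457 199 [ 0.655 -0.187  0.184]
micrometer 0.62 335 245 [0.6   0.012 0.01 ]
plug_gauge 0.9 338 312 [0.473 0.006 0.01 ]
weight 0.68 339 348 [0.406 0.004 0.037]
loupe 0.51 432 224 [ 0.642 -0.173  0.017]
wrist 375.8996827094854 -0.003907071224474506 [[0.405, 0.881, 0.245, 0.33], [-0.914, 0.39, 0.109, -0.565], [0.001, -0.268, 0.963, 0.386], [0.0, 0.0, 0.0, 1.0]]
```

View pics/top0.png

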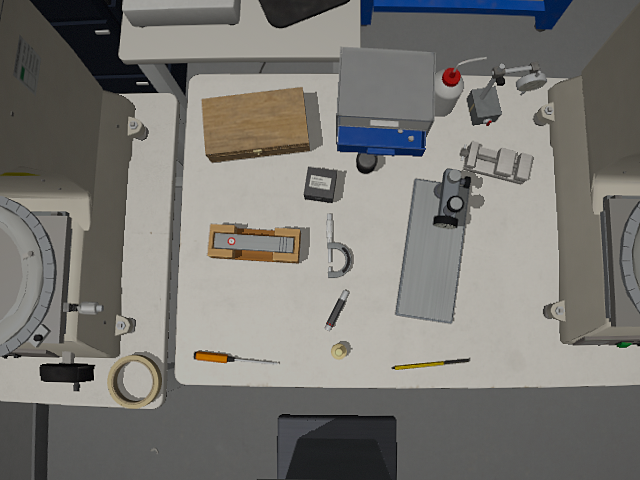

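View pics/scene0.png

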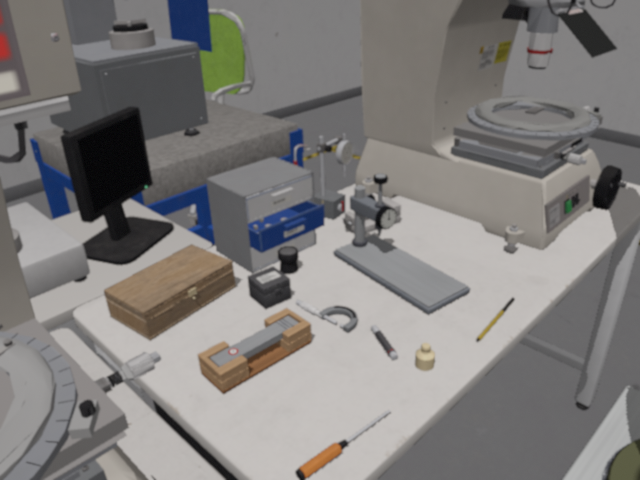

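```bash
cat >> h.py <<'E'
def cloud(c):
    v,u=np.mgrid[0:480,0:640].astype(float)
    X,Y=undist(c,u,v);T=np.array(c['cam_to_world'])
    P=np.stack([X,-Y,-np.ones_like(X)],-1)*c['range_z'][...,None]
    return P@T[:3,:3].T+T[:3,3]
E
python3 - <<'E'
from h import *
for n in ['top','scene']:
    c=cam(n);P=cloud(c)
    for lab,zr in [('bar',(.03,.045)),('rack',(.034,.046)),('stand',(.012,.025)),('probe_knob_top',(.18,.195)),('micrometer',(.004,.03)),('plug_gauge',(.004,.03)),('weight',(.004,.06)),('loupe',(.004,.06))]:
        for r in models.masks_of(n,lab)[:1]:
            m=r['pixels']&(P[...,2]>zr[0])&(P[...,2]<zr[1])
            Q=P[m]
            if len(Q)<10: print(n,lab,'few');continue
            R=cv2.minAreaRect((Q[:,:2]*1000).astype(np.float32))
            print(n,lab,round(r['confidence'],2),len(Q),'mean',Q.mean(0).round(4),'zmed',np.median(Q[:,2]).round(4),'rect',np.round(R[0],1),np.round(R[1],1),round(R[2],1))
    g=c['image']
c=cam('top')
cv2.imwrite('pics/topcrop.png',cv2.resize(c['image'][140:340,380:500],None,fx=3,fy=3,interpolation=cv2.INTER_CUBIC))
cv2.imwrite('pics/topcrop2.png',cv2.resize(c['image'][210:280,200:310],None,fx=6,fy=6,interpolation=cv2.INTER_CUBIC))
E
```

```text
top bar 0.65 1101 mean [0.6006 0.1657 0.0369] zmed 0.0369 rect [601.5 167.7] [148.   28.7] 87.1
top rack 0.57 1021 mean [0.6014 0.167  0.0388] zmed 0.0387 rect [601.3 168.1] [173.   62.3] 87.1
top stand 0.65 6480 mean [ 0.577  -0.1695  0.0167] zmed 0.0167 rect [ 592.7 -175. ] [110.3 268.9] 81.4
top micrometer 0.88 595 mean [0.5915 0.0118 0.0106] zmed 0.0107 rect [602.2   6.9] [124.9  45.8] 3.5
top plug_gauge 0.66 280 mean [0.4773 0.0092 0.0108] zmed 0.011 rect [477.3   9.4] [12.8 81.4] 63.9
top weight 0.53 196 mean [0.4    0.0044 0.0268] zmed 0.0238 rect [399.2   4. ] [27.9 26.1] 0.6
top loupe 0.58 332 mean [ 0.7579 -0.0451  0.0376] zmed 0.0409 rect [758.6 -45.4] [40.7 30.1] 82.6
scene bar 0.89 1298 mean [0.5987 0.1713 0.0361] zmed 0.0362 rect [600.5 167.1] [158.9  39.5] 86.4
scene rack 0.58 1118 mean [0.5974 0.1768 0.0381] zmed 0.0382 rect [599.  167.7] [173.9  65.6] 85.9
scene stand 0.85 4103 mean [ 0.5781 -0.1682  0.0164] zmed 0.0165 rect [ 681.  -221.5] [188.3 491.5] 61.5
scene probe_knob_top 0.5 103 mean [ 0.6442 -0.1803  0.1845] zmed 0.1853 rect [ 646.7 -182. ] [23.2 30.3] 62.6
scene micrometer 0.91 528 mean [0.5854 0.0136 0.0094] zmed 0.01 rect [598.8   8. ] [124.5  45. ] 2.2
scene plug_gauge 0.73 276 mean [0.4704 0.015  0.0096] zmed 0.0101 rect [475.7  12. ] [13.8 82.5] 66.1
scene weight 0.58 402 mean [0.3949 0.0114 0.021 ] zmed 0.0216 rect [397.    7.8] [29.3 27.8] 39.2
scene loupe 0.69 513 mean [ 0.7582 -0.0431  0.0296] zmed 0.0343 rect [757.3 -41.3] [ 40.4 155.3] 46.9
```

View pics/topcrop.png

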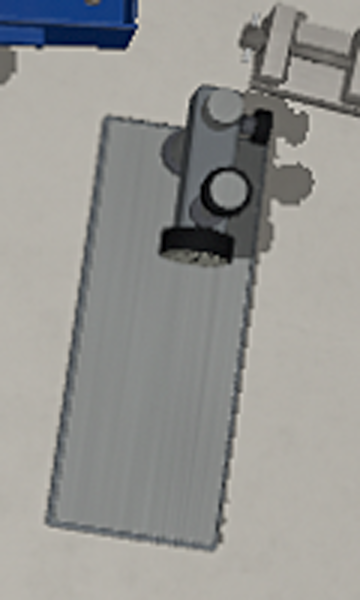

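View pics/topcrop2.png

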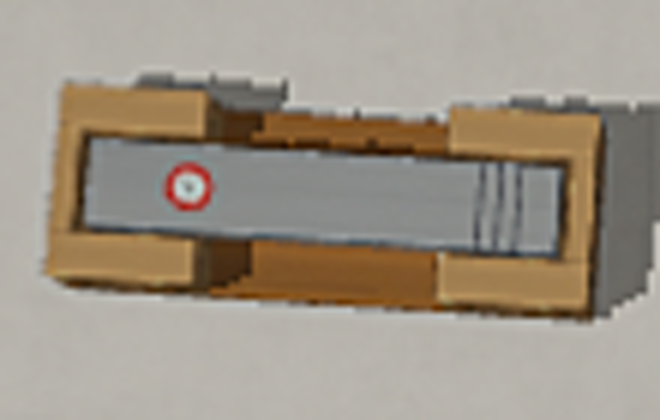

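```bash
cat >> h.py <<'E'
from scipy.spatial.transform import Rotation as Ro
def Rt(): return Ro.from_euler('xyz',telemetry.get_obs()['tool_rot'],degrees=True)
def goal(p,jaw,cur=None):
    """p target TCP world m; jaw = world xy direction angle (deg) for tool z. tool x down."""
    o=telemetry.get_obs();R=Rt()
    a=np.radians(jaw);z=np.array([np.cos(a),np.sin(a),0]);x=np.array([0,0,-1.]);y=np.cross(z,x)
    G=Ro.from_matrix(np.stack([x,y,z],1))
    s=R.inv().apply(np.array(p)-o['tool_pos'])*1000
    t=(R.inv()*G).as_rotvec()
    print('shift mm',s.round(1),'turn',t.round(4),'deg',np.degrees(t).round(1),'| pos',o['tool_pos'].round(4),'q7',o['qpos'][6].round(1),'t',round(o['time_s'],2),'w',round(o['grip_width'],4),'F',o['force'].round(1))
E
python3 - <<'E'
from h import *
print(Rt().as_matrix().round(3))
c=cam('wrist');T=np.array(c['cam_to_world'])
o=telemetry.get_obs();print('cam in tool',Rt().inv().apply(T[:3,3]-o['tool_pos']).round(3),'view',Rt().inv().apply(-T[:3,2]).round(3))
for j in (-2.9,177.1): goal([.6014,.168,.14],j)
for j in (81.4,-98.6): goal([.541,-.167,.14],j)
E
```

```text
[[-0.     0.914  0.405]
 [-0.     0.405 -0.914]
 [-1.    -0.     0.   ]]
cam in tool [-0.146  0.073  0.   ] view [ 0.963 -0.268  0.001]
shift mm [  99.5  618.  -560.1] turn [-1.1033e+00  1.0000e-04  1.0000e-04] deg [-63.2   0.    0. ] | pos [ 0.2632 -0.5944  0.2396] q7 -3.3 t 2.65 w 0.0873 F [-0.4 -0.2 -0.1]
shift mm [  99.5  618.  -560.1] turn [ 2.0383e+00  1.0000e-04 -1.0000e-04] deg [116.8   0.   -0. ] | pos [ 0.2632 -0.5944  0.2396] q7 -3.3 t 2.65 w 0.0873 F [-0.4 -0.2 -0.1]
shift mm [  99.6  427.1 -278.3] turn [-2.5746e+00 -0.0000e+00  2.0000e-04] deg [-147.5   -0.     0. ] | pos [ 0.2632 -0.5944  0.2396] q7 -3.3 t 2.65 w 0.0873 F [-0.4 -0.2 -0.1]
shift mm [  99.6  427.1 -278.3] turn [5.67e-01 1.00e-04 0.00e+00] deg [32.5  0.   0. ] | pos [ 0.2632 -0.5944  0.2396] q7 -3.3 t 2.65 w 0.0873 F [-0.4 -0.2 -0.1]
```

View pics/wrist0.png

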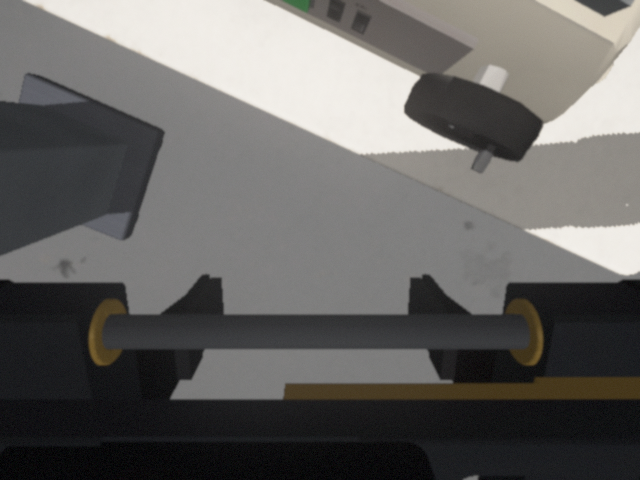

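```bash
M='[[87,[0,618,-560],[-1.103,0,0]],[87,[0,618,-560],[-1.103,0,0]]]'; python3 -m pendant '[[87,[0,618,-560],[-1.103,0,0]],[87,[0,618,-560],[-1.103,0,0]],[87,[0,618,-560],[-1.103,0,0]],[87,[0,618,-560],[-1.103,0,0]],[87,[0,618,-560],[-1.103,0,0]],[87,[0,618,-560],[-1.103,0,0]],[87,[0,618,-560],[-1.103,0,0]],[87,[0,618,-560],[-1.103,0,0]],[87,[0,618,-560],[-1.103,0,0]],[87,[0,618,-560],[-1.103,0,0]]]' 20; python3 -c "
from h import *
goal([.6014,.168,.2],-2.9)"
```

```text
time_s: 3.48
tool_pos: [0.4326, -0.2116, 0.2399]
tool_rot: [-59.9, 89.9, -62.5]
force: [0.0, -0.7, 0.4]
grip_width: 0.0871
shift mm [ 39.6 387.2 150.9] turn [0.0039 0.0006 0.0011] deg [0.2 0.  0.1] | pos [ 0.4326 -0.2116  0.2399] q7 20.9 t 3.48 w 0.0871 F [ 0.  -0.7  0.4]
```

```bash
python3 -m pendant '[[87,[0,387,151],[0,0,0]],[87,[0,387,151],[0,0,0]],[87,[0,387,151],[0,0,0]],[87,[0,387,151],[0,0,0]],[87,[0,387,151],[0,0,0]],[87,[0,387,151],[0,0,0]],[87,[0,387,151],[0,0,0]],[87,[0,387,151],[0,0,0]],[87,[0,387,151],[0,0,0]],[87,[0,387,151],[0,0,0]]]' ; python3 - <<'E'
from h import *
goal([.6014,.168,.14],-2.9)
c=cam('wrist','w1.png');goal([.6014,.168,.14],-2.9)
P=cloud(c);m=models.masks_of('wrist','bar')
for r in m[:1]:
    M=r['pixels']&(abs(P[...,2]-.038)<.008);Q=P[M];print(r['confidence'],len(Q),np.median(Q,0));print(cv2.minAreaRect((Q[:,:2]*1000).astype(np.float32)))
for r in models.landmark_of('wrist','bar_spot')[:2]:
    v,u=r['centre'][0]*480,r['centre'][1]*640;print('spot',r['confidence'],u,v,atz(c,u,v,.038))
E
```

```text
time_s: 4.32
tool_pos: [0.6035, 0.167, 0.2396]
tool_rot: [-6.7, 90.0, -9.7]
force: [1.2, -1.2, 0.5]
grip_width: 0.087
shift mm [99.6  0.9 -2.2] turn [-0.001   0.0006  0.0001] deg [-0.1  0.   0. ] | pos [0.6035 0.167  0.2396] q7 -31.2 t 4.32 w 0.087 F [ 1.2 -1.2  0.5]
shift mm [ 98.6 -10.4  -2. ] turn [ 0.0087  0.0004 -0.0093] deg [ 0.5  0.  -0.5] | pos [0.6038 0.1773 0.2387] q7 -31.4 t 4.37 w 0.0869 F [0.3 5.8 1.6]
0.55 4559 [0.60060116 0.17384579 0.03879401]
((600.4051513671875, 166.78158569335938), (149.04380798339844, 27.997907638549805), 86.90713500976562)
spot 0.75 312.12800000000004 169.008 [0.60278802 0.20865364 0.038     ]
```

View pics/w1.png

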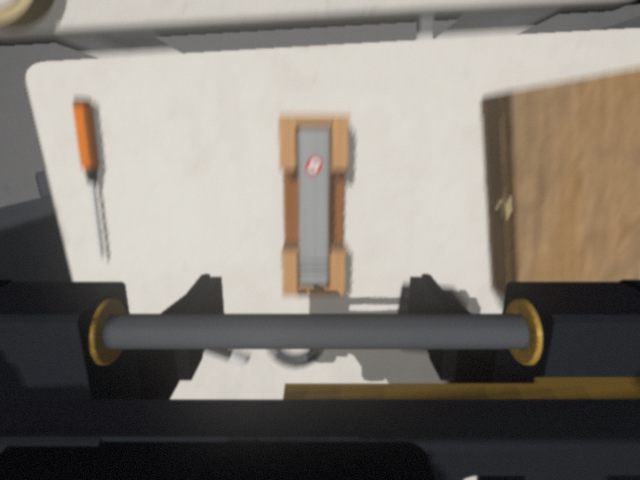

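```bash
python3 -m pendant '[[87,[0,0,0],[0,0,0]],[87,[0,0,0],[0,0,0]],[87,[0,0,0],[0,0,0]]]' ; python3 - <<'E'
from h import *
goal([.601,.1675,.09],-2.9)
E
```

```text
time_s: 4.72
tool_pos: [0.6029, 0.163, 0.2397]
tool_rot: [-68.6, 89.9, -71.7]
force: [-0.1, 0.2, 0.5]
grip_width: 0.0871
shift mm [149.7   4.6  -2.2] turn [-0.0033  0.0006  0.0015] deg [-0.2  0.   0.1] | pos [0.6029 0.163  0.2397] q7 -31.0 t 4.72 w 0.0871 F [-0.1  0.2  0.5]
```

```bash
python3 -m pendant '[[87,[30,4,-2],[0,0,0]],[87,[60,4.5,-2],[0,0,0]],[87,[90,4.5,-2],[0,0,0]],[87,[120,4.5,-2],[0,0,0]],[87,[140,4.5,-2],[0,0,0]],[87,[150,4.5,-2],[0,0,0]],[87,[150,4.5,-2],[0,0,0]],[87,[150,4.5,-2],[0,0,0]]]' ; python3 - <<'E'
from h import *
goal([.601,.1675,.044],-2.9)
c=cam('wrist','w2.png');goal([.601,.1675,.044],-2.9)
P=cloud(c);m=models.masks_of('wrist','bar')
for r in m[:1]:
    M=r['pixels']&(abs(P[...,2]-.038)<.008);Q=P[M];print(r['confidence'],len(Q),np.median(Q,0));print(cv2.minAreaRect((Q[:,:2]*1000).astype(np.float32)))
E
```

```text
time_s: 5.38
tool_pos: [0.6014, 0.169, 0.0903]
tool_rot: [-12.0, 90.0, -15.0]
force: [0.3, 0.0, 0.3]
grip_width: 0.0869
shift mm [46.3 -1.5 -0.4] turn [-0.0018  0.0007  0.0002] deg [-0.1  0.   0. ] | pos [0.6014 0.169  0.0903] q7 -35.3 t 5.38 w 0.0869 F [0.3 0.  0.3]
shift mm [47.2 -2.2 -1. ] turn [-0.0014  0.0024 -0.0005] deg [-0.1  0.1 -0. ] | pos [0.602  0.1696 0.0912] q7 -35.4 t 5.43 w 0.087 F [0.3 0.1 0.7]
0.59 10717 [0.60109607 0.18816299 0.03882926]
((600.3694458007812, 167.97500610351562), (146.7544403076172, 28.0621280670166), 86.95060729980469)
```

View pics/w2.png

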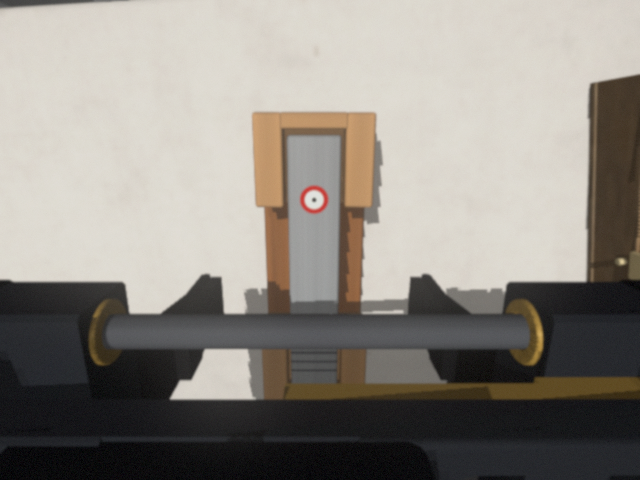

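```bash
python3 -m pendant '[[87,[20,-1,-0.5],[0,0,0]],[87,[36,-1,-0.5],[0,0,0]],[87,[46,-1,-0.5],[0,0,0]],[87,[46,-1,-0.5],[0,0,0]],[20,[46,-1,-0.5],[0,0,0]],[20,[46,-1,-0.5],[0,0,0]],[20,[46,-1,-0.5],[0,0,0]],[20,[46,-1,-0.5],[0,0,0]],[20,[46,-1,-0.5],[0,0,0]],[20,[46,-1,-0.5],[0,0,0]]]' 30; python3 - <<'E'
from h import *
goal([.601,.1675,.044],-2.9)
E
```

```text
time_s: 6.32
tool_pos: [0.6006, 0.1689, 0.0439]
tool_rot: [2.4, 90.0, -0.6]
force: [-0.3, -0.2, 0.5]
grip_width: 0.0548
shift mm [-0.1 -1.4  0.5] turn [-0.0003  0.0006 -0.    ] deg [-0.  0. -0.] | pos [0.6006 0.1689 0.0439] q7 -36.9 t 6.32 w 0.0548 F [-0.3 -0.2  0.5]
```

```bash
python3 -m pendant '[[15,[0,0,0],[0,0,0]],[15,[0,0,0],[0,0,0]],[15,[0,0,0],[0,0,0]],[15,[0,0,0],[0,0,0]],[15,[0,0,0],[0,0,0]],[15,[0,0,0],[0,0,0]],[15,[0,0,0],[0,0,0]],[15,[0,0,0],[0,0,0]],[15,[0,0,0],[0,0,0]],[15,[0,0,0],[0,0,0]]]' 30
```

```text
time_s: 7.15
tool_pos: [0.6004, 0.1688, 0.0435]
tool_rot: [-87.7, 90.0, -90.6]
force: [-0.5, 0.4, -0.6]
grip_width: 0.0278
```

Gripped at 28 mm. Lift gently to the travel height.

```bash
python3 -m pendant '[[15,[-5,0,0],[0,0,0]],[15,[-15,0,0],[0,0,0]],[15,[-30,0,0],[0,0,0]],[15,[-50,0,0],[0,0,0]],[15,[-70,0,0],[0,0,0]],[15,[-90,0,0],[0,0,0]],[15,[-105,0,0],[0,0,0]],[15,[-115,0,0],[0,0,0]],[15,[-115,0,0],[0,0,0]],[15,[-115,0,0],[0,0,0]]]' ; python3 - <<'E'
from h import *
c=cam('wrist','w3.png')
P=cloud(c)
M=np.zeros((480,640),bool);M[150:280,270:360]=1;Q=P[M&(P[...,2]>.1)]
print(len(Q),np.median(Q,0)); A=np.c_[Q[:,:2]-Q[:,:2].mean(0),np.ones(len(Q))];print('plane',np.linalg.lstsq(A,Q[:,2],rcond=None)[0])
s=np.array([647.1,-183.2])/1000;d=np.array([.9888,-.1495]);e=np.array([.1495,.9888])
print('target',s-.112*d)
t=s-.112*d
goal([*t,.158],-98.6)
E
```

```text
time_s: 7.98
tool_pos: [0.6005, 0.1689, 0.1592]
tool_rot: [-7.3, 89.9, -10.2]
force: [-0.1, -1.0, -4.8]
grip_width: 0.0274
8919 [0.60266344 0.21053109 0.15447317]
plane [0.0071169  0.12730313 0.1553092 ]
target [ 0.5363544 -0.166456 ]
shift mm [ 3.000e-01 -3.378e+02 -4.640e+01] turn [ 1.6699e+00 -2.0000e-04  1.2000e-03] deg [95.7 -0.   0.1] | pos [0.5999 0.1686 0.158 ] q7 -33.2 t 8.03 w 0.0275 F [-0.7  0.2 -4.2]
```

View pics/w3.png

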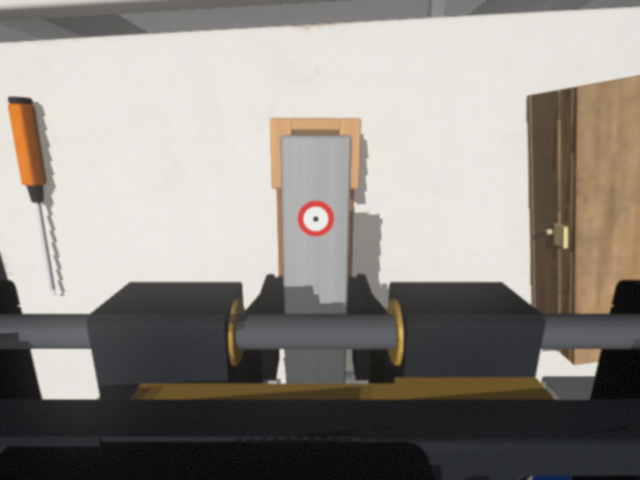

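```bash
python3 - <<'E'
from h import *
for n in ('wrist',):
    c=cam(n);P=cloud(c)
    print(telemetry.get_obs()['tool_pos'])
    for v in (140,160,180,200,218,240,260,275): print(v,P[v,300].round(4),P[v,335].round(4))
c=cam('top','t3.png');P=cloud(c)
m=models.masks_of('top','bar')
print([ (x['confidence'],x['extent']) for x in m[:2]])
Q=P[m[0]['pixels']];Q=Q[Q[:,2]>.1];print(len(Q));A=np.c_[Q[:,:2]-Q[:,:2].mean(0),np.ones(len(Q))];print('plane',np.linalg.lstsq(A,Q[:,2],rcond=None)[0])
E
```

```text
[0.599614   0.16842466 0.15741858]
140 [0.5975 0.2394 0.1534] [0.611  0.2387 0.1537]
160 [0.597  0.2318 0.1537] [0.6108 0.2311 0.1527]
180 [0.5965 0.224  0.1531] [0.6105 0.2233 0.1537]
200 [0.5961 0.216  0.1535] [0.6102 0.2152 0.1532]
218 [0.5956 0.2086 0.1536] [0.6099 0.2078 0.1536]
240 [0.595  0.199  0.1527] [0.6096 0.1981 0.1522]
260 [0.5945 0.1904 0.1535] [0.6092 0.1901 0.1548]
275 [0.594  0.1837 0.1536] [0.609  0.1826 0.1527]
[(0.77, [0.4134, 0.4667, 0.4513, 0.5121])]
402
plane [-3.56270639 -0.70931631  0.15527257]
```

```bash
python3 -m pendant '[[15,[-10,-25,-4],[0.12,0,0]],[15,[-20,-55,-8],[0.24,0,0]],[15,[-20,-90,-12],[0.36,0,0]],[15,[-20,-125,-17],[0.48,0,0]],[15,[-20,-160,-22],[0.6,0,0]],[15,[-20,-195,-27],[0.72,0,0]],[15,[-20,-230,-31],[0.84,0,0]],[15,[-20,-265,-36],[0.96,0,0]],[15,[-20,-290,-40],[1.08,0,0]],[15,[-20,-310,-42],[1.2,0,0]]]' ; python3 - <<'E'
from h import *
goal([.5364,-.1665,.158],-98.6)
E
```

```text
time_s: 9.02
tool_pos: [0.541, -0.142, 0.1775]
tool_rot: [-86.5, 89.9, -158.7]
force: [-0.6, 0.4, -4.1]
grip_width: 0.0276
shift mm [ 19.6 -11.8  21.9] turn [0.4606 0.0007 0.0023] deg [26.4  0.   0.1] | pos [ 0.541  -0.142   0.1775] q7 -64.6 t 9.02 w 0.0276 F [-0.6  0.4 -4.1]
```

```bash
python3 -m pendant '[[15,[0,-6,10],[0.11,0,0]],[15,[0,-12,20],[0.22,0,0]],[15,[0,-12,22],[0.33,0,0]],[15,[0,-12,22],[0.42,0,0]],[15,[0,-12,22],[0.46,0,0]],[15,[0,-12,22],[0.46,0,0]],[15,[0,-12,22],[0.46,0,0]],[15,[0,-12,22],[0.46,0,0]]]' ; python3 - <<'E'
from h import *
c=cam('top','t4.png')
c=cam('wrist','w4.png')
P=cloud(c)
for v in (160,200,250): print(v,P[v,300].round(4),P[v,335].round(4))
goal([.5364,-.1665,.038],-98.6)
E
```

```text
time_s: 9.68
tool_pos: [0.5379, -0.1629, 0.178]
tool_rot: [-101.7, 89.9, 160.3]
force: [-0.6, -0.7, -4.0]
grip_width: 0.0275
160 [ 0.6014 -0.1659  0.1731] [ 0.5994 -0.1796  0.1722]
200 [ 0.5856 -0.1635  0.1731] [ 0.5839 -0.1775  0.1746]
250 [ 0.5647 -0.1604  0.1732] [ 0.563  -0.1749  0.1743]
shift mm [140.3  -1.1   3.7] turn [ 0.011  -0.      0.0005] deg [ 0.6 -0.   0. ] | pos [ 0.5381 -0.163   0.1783] q7 -87.6 t 9.78 w 0.0276 F [-0.4  0.8 -4.7]
```

View pics/w4.png

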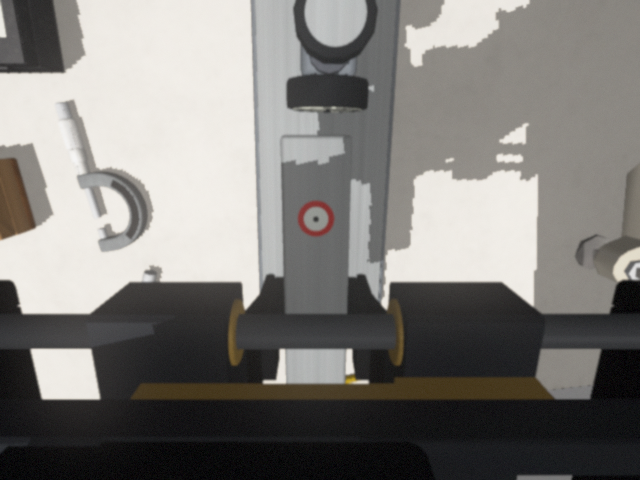

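View pics/t4.png

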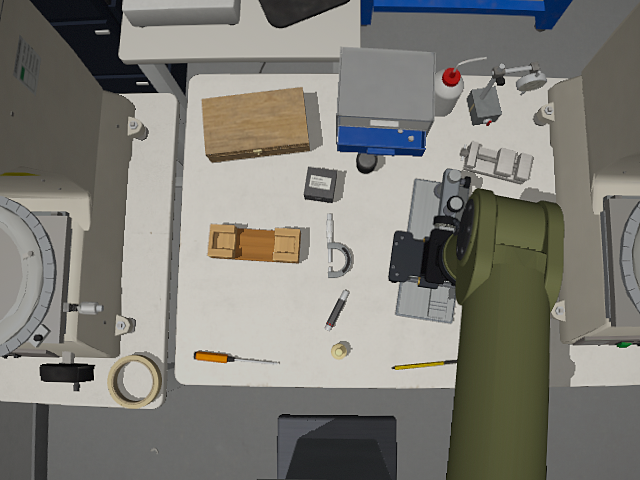

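```bash
python3 - <<'E'
from h import *
c=cam('wrist');P=cloud(c)
m=(abs(P[...,2]-.187)<.006);m[100:]=0;m[:, :280]=0;m[:,400:]=0
Q=P[m];print(len(Q),np.median(Q,0));print(cv2.minEnclosingCircle((Q[:,:2]*1000).astype(np.float32)),Q[:,:2].min(0),Q[:,:2].max(0))
# base
m=(abs(P[...,2]-.018)<.006);Q=P[m];
Rr=cv2.minAreaRect((Q[:,:2]*1000).astype(np.float32));print(Rr)
for v in(150,200,250):
    r=P[v,:,2]; u=[i for i in range(220,430) if abs(r[i]-.018)<.006]; print(v,P[v,u[0]].round(4),P[v,u[-1]].round(4))
goal([.5364,-.1665,.09],-98.6)
E
```

```text
4413 [ 0.64302985 -0.18398587  0.18801274]
((646.455078125, -184.8865509033203), 13.94908332824707) [ 0.63279925 -0.1988328 ] [ 0.65281047 -0.17118355]
((584.4091796875, -173.51046752929688), (513.2102661132812, 240.24295043945312), 81.98735809326172)
150 [ 0.6046 -0.1235  0.0133] [ 0.5895 -0.2311  0.0145]
200 [ 0.5646 -0.1181  0.0154] [ 0.5492 -0.2253  0.0135]
250 [ 0.5211 -0.1108  0.0135] [ 0.5062 -0.2179  0.014 ]
shift mm [88.4 -1.2  3.6] turn [ 0.0107 -0.      0.0003] deg [ 0.6 -0.   0. ] | pos [ 0.5381 -0.1631  0.1784] q7 -87.6 t 9.83 w 0.0277 F [-0.5 -0.4 -5.1]
```

```bash
python3 -m pendant '[[15,[15,-1,4.5],[0.005,0,0]],[15,[40,-1,4.5],[0.011,0,0]],[15,[65,-1,4.5],[0.011,0,0]],[15,[90,-1,4.5],[0.011,0,0]],[15,[110,-1,4.5],[0.011,0,0]],[15,[122,-1,4.5],[0.011,0,0]],[15,[130,-1,4.5],[0.011,0,0]],[15,[130,-1,4.5],[0.011,0,0]],[15,[130,-1,4.5],[0.011,0,0]]]' ; python3 - <<'E'
from h import *
goal([.536,-.1676,.038],-98.7)
E
```

```text
time_s: 10.58
tool_pos: [0.5371, -0.1677, 0.0491]
tool_rot: [81.7, 89.9, -17.0]
force: [-0.7, -0.3, -3.5]
grip_width: 0.0275
shift mm [11.1 -1.2  0.1] turn [ 0.0008  0.0001 -0.0009] deg [ 0.  0. -0.] | pos [ 0.5371 -0.1677  0.0491] q7 -90.8 t 10.58 w 0.0275 F [-0.7 -0.3 -3.5]
```

```bash
python3 -m pendant '[[15,[5,-1,0],[0,0,0]],[15,[8,-1,0],[0,0,0]],[15,[10,-1,0],[0,0,0]],[15,[11,-1,0],[0,0,0]],[15,[11.5,-1,0],[0,0,0]],[15,[11.5,-1,0],[0,0,0]],[15,[11.5,-1,0],[0,0,0]]]'
```

```text
time_s: 11.17
tool_pos: [0.5356, -0.1675, 0.0374]
tool_rot: [19.6, 90.0, -79.1]
force: [-1.8, 0.2, -1.4]
grip_width: 0.0279
```

```bash
python3 -m pendant '[[70,[0.3,0,0],[0,0,0]],[70,[0.3,0,0],[0,0,0]],[70,[0.3,0,0],[0,0,0]],[70,[0,0,0],[0,0,0]],[70,[0,0,0],[0,0,0]],[70,[0,0,0],[0,0,0]],[70,[0,0,0],[0,0,0]],[70,[0,0,0],[0,0,0]]]';  python3 -m pendant '[[70,[0,0,0],[0,0,0]],[70,[-5,0,0],[0,0,0]],[70,[-20,0,0],[0,0,0]],[70,[-45,0,0],[0,0,0]],[70,[-75,0,0],[0,0,0]],[70,[-110,0,0],[0,0,0]],[70,[-140,0,0],[0,0,0]],[70,[-150,0,0],[0,0,0]],[70,[-150,0,0],[0,0,0]],[70,[-150,0,0],[0,0,0]]]'; python3 - <<'E'
from h import *
c=cam('wrist','w5.png');P=cloud(c)
m=(abs(P[...,2]-.032)<.004);m[:100]=0;m[:, :270]=0;m[:,370:]=0
Q=P[m];print(len(Q),np.median(Q,0));print(cv2.minAreaRect((Q[:,:2]*1000).astype(np.float32)))
for r in models.landmark_of('wrist','bar_spot')[:2]:
    v,u=r['centre'][0]*480,r['centre'][1]*640;print('spot',r['confidence'],u,v,atz(c,u,v,.032))
print(telemetry.get_obs()['tool_pos'])
E
```

```text
time_s: 11.83
tool_pos: [0.5356, -0.1674, 0.0371]
tool_rot: [42.1, 90.0, -56.6]
force: [-0.1, -0.6, 0.2]
grip_width: 0.0678
time_s: 12.67
tool_pos: [0.5355, -0.1674, 0.187]
tool_rot: [40.6, 90.0, -58.1]
force: [-0.0, 0.0, -0.4]
grip_width: 0.0702
5981 [ 0.54105557 -0.16827974  0.0327106 ]
((533.678955078125, -167.54176330566406), (28.0166072845459, 149.33970642089844), 81.26437377929688)
spot 0.78 315.712 177.50400000000002 [ 0.57445116 -0.17397015  0.032     ]
[ 0.53433094 -0.16715529  0.18506719]
```

View pics/w5.png

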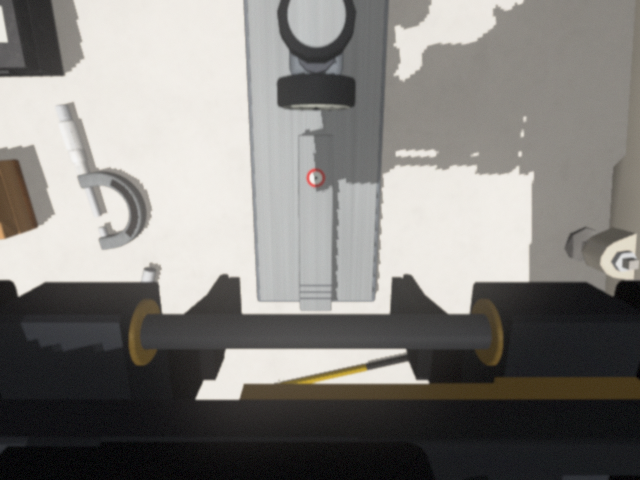

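```bash
python3 -m pendant '[[70,[0,-10,0],[-0.12,0,0]],[70,[0,-20,0],[-0.24,0,0]],[70,[0,-30,0],[-0.36,0,0]],[70,[0,-40,0],[-0.48,0,0]],[70,[0,-50,0],[-0.6,0,0]],[70,[0,-55,0],[-0.72,0,0]],[70,[0,-58,0],[-0.84,0,0]],[70,[0,-58,0],[-0.96,0,0]],[70,[0,-58,0],[-1.08,0,0]],[70,[0,-58,0],[-1.2,0,0]]]'
python3 -m pendant '[[70,[0,0,0],[-0.12,0,0]],[70,[0,0,0],[-0.24,0,0]],[70,[0,0,0],[-0.36,0,0]],[70,[0,0,0],[-0.48,0,0]],[70,[0,0,0],[-0.6,0,0]],[70,[0,0,0],[-0.72,0,0]],[70,[0,0,0],[-0.84,0,0]],[70,[0,0,0],[-0.96,0,0]],[70,[0,0,0],[-1.08,0,0]],[70,[0,0,0],[-1.2,0,0]]]'
python3 -c "
from h import *
goal([.4766,-.1589,.187],81.3)"
```

```text
time_s: 13.6
tool_pos: [0.477, -0.1583, 0.1849]
tool_rot: [-174.5, 89.8, 155.9]
force: [0.8, -0.1, 0.1]
grip_width: 0.0698
time_s: 14.43
tool_pos: [0.477, -0.1583, 0.1849]
tool_rot: [114.1, 89.8, 153.3]
force: [-1.0, 0.7, 0.1]
grip_width: 0.0703
shift mm [-2.1 -0.2 -0.7] turn [-7.35e-01 -2.00e-04 -4.00e-03] deg [-42.1  -0.   -0.2] | pos [ 0.477  -0.1583  0.1849] q7 52.9 t 14.43 w 0.0703 F [-1.   0.7  0.1]
```

```bash
python3 -m pendant '[[70,[0,0,-1],[-0.12,0,0]],[70,[0,0,-1],[-0.24,0,0]],[70,[0,0,-1],[-0.36,0,0]],[70,[0,0,-1],[-0.48,0,0]],[70,[0,0,-1],[-0.6,0,0]],[70,[0,0,-1],[-0.7,0,0]],[70,[0,0,-1],[-0.735,0,0]],[70,[0,0,-1],[-0.735,0,-0.003]],[70,[0,0,-1],[-0.735,0,-0.003]],[70,[0,0,-1],[-0.735,0,-0.003]]]'
python3 - <<'E'
from h import *
c=cam('top','t6.png');cam('wrist','w6.png')
goal([.4766,-.1589,.06],81.3)
E
```

```text
time_s: 15.27
tool_pos: [0.4769, -0.1591, 0.186]
tool_rot: [-118.4, 89.9, -37.5]
force: [0.5, 0.0, -0.1]
grip_width: 0.0696
shift mm [126.5   0.9   0.3] turn [-0.0066 -0.0008  0.0019] deg [-0.4 -0.   0.1] | pos [ 0.4772 -0.1592  0.1865] q7 94.6 t 15.37 w 0.07 F [ 0.4  0.9 -0.3]
```

View pics/w6.png

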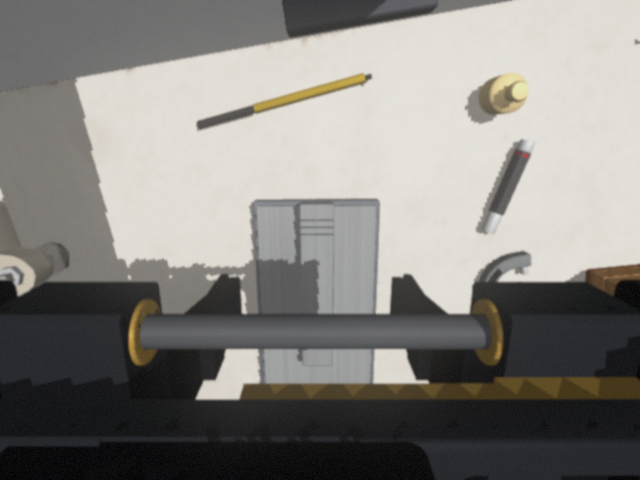

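```bash
python3 -m pendant '[[70,[20,0.5,0],[0,0,0]],[70,[50,0.5,0],[-0.006,0,0]],[70,[80,0.5,0],[-0.006,0,0]],[70,[110,0.5,0],[-0.006,0,0]],[70,[126,0.5,0],[-0.006,0,0]],[70,[136,0.5,0],[-0.006,0,0]],[70,[143,0.5,0],[-0.006,0,0]],[70,[147,0.5,0],[-0.006,0,0]],[70,[147,0.5,0],[-0.006,0,0]],[70,[147,0.5,0],[-0.006,0,0]]]'
python3 - <<'E'
from h import *
cam('wrist','w7.png')
goal([.4766,-.1589,.038],81.3)
E
```

```text
time_s: 16.2
tool_pos: [0.4781, -0.1597, 0.0409]
tool_rot: [-110.1, 89.7, -28.8]
force: [0.4, -0.4, 0.6]
grip_width: 0.07
shift mm [3.1 1.8 0.6] turn [-0.0001 -0.0018  0.0047] deg [-0.  -0.1  0.3] | pos [ 0.4782 -0.1598  0.0411] q7 89.4 t 16.25 w 0.07 F [-0.2  0.5 -0.2]
```

View pics/w7.png

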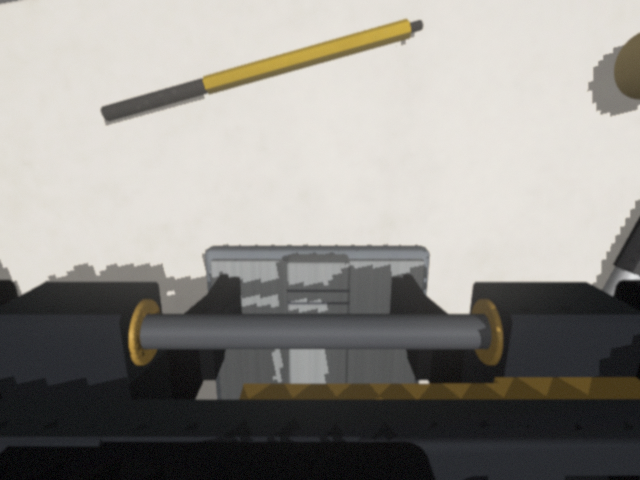

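```bash
python3 -m pendant '[[50,[2,1.5,0.5],[0,-0.002,0.005]],[40,[3,1.5,0.5],[0,-0.002,0.005]],[15,[3,1.5,0.5],[0,-0.002,0.005]],[15,[3,1.5,0.5],[0,-0.002,0.005]],[15,[3,1.5,0.5],[0,-0.002,0.005]],[15,[3,1.5,0.5],[0,-0.002,0.005]],[15,[3,1.5,0.5],[0,-0.002,0.005]],[15,[3,1.5,0.5],[0,-0.002,0.005]],[15,[3,1.5,0.5],[0,-0.002,0.005]],[15,[3,1.5,0.5],[0,-0.002,0.005]]]' 20
python3 -m pendant '[[15,[0,0,0],[0,0,0]],[15,[0,0,0],[0,0,0]],[15,[0,0,0],[0,0,0]],[15,[0,0,0],[0,0,0]]]' 20
python3 - <<'E'
from h import *
o=telemetry.get_obs()['tool_pos']
d=np.array([72.3,-10.9])/1000
goal([o[0]+d[0],o[1]+d[1],o[2]],81.3)
E
```

```text
time_s: 17.08
tool_pos: [0.4759, -0.1587, 0.0371]
tool_rot: [68.9, 89.9, 150.2]
force: [0.1, 0.6, 0.3]
grip_width: 0.0279
time_s: 17.42
tool_pos: [0.4759, -0.1586, 0.0371]
tool_rot: [68.2, 89.9, 149.5]
force: [0.3, 0.2, 1.0]
grip_width: 0.0281
shift mm [ -0.2 -73.1   0.1] turn [ 0.0002  0.0009 -0.0023] deg [ 0.   0.1 -0.1] | pos [ 0.4759 -0.1586  0.0371] q7 89.3 t 17.42 w 0.0281 F [0.3 0.2 1. ]
```

```bash
python3 -m pendant '[[15,[0,-4,0],[0,0,0]],[15,[0,-12,0],[0,0,0]],[15,[0,-20,0],[0,0,0]],[15,[0,-29,0],[0,0,0]],[15,[0,-38,0],[0,0,0]],[15,[0,-47,0],[0,0,0]],[15,[0,-56,0],[0,0,0]],[15,[0,-64,0],[0,0,0]],[15,[0,-70,0],[0,0,0]],[15,[0,-72,0],[0,0,0]]]'
python3 -m pendant '[[15,[0,0,0],[0,0,0]],[15,[0,0,0],[0,0,0]],[15,[0,0,0],[0,0,0]]]'
python3 - <<'E'
from h import *
c=cam('scene','s8.png')
cv2.imwrite('pics/s8c.png',cv2.resize(c['image'][160:300,320:460],None,fx=4,fy=4,interpolation=cv2.INTER_CUBIC))
for l in('bar_spot','probe_tip','bar'):
  for r in models.landmark_of('scene',l)[:2]:
    v,u=r['centre'][0]*480,r['centre'][1]*640;print(l,r['confidence'],u,v,atz(c,u,v,.032))
print('probe exp px',proj(c,[.6466,-.1847,.062]),proj(c,[.6466,-.1847,.032]))
goal([.5482,-.1695,.0371],81.3)
E
```

```text
time_s: 18.25
tool_pos: [0.5464, -0.1698, 0.0371]
tool_rot: [85.0, 89.7, 166.2]
force: [-6.8, 1.6, 9.2]
grip_width: 0.0275
time_s: 18.5
tool_pos: [0.5465, -0.1698, 0.0371]
tool_rot: [83.1, 89.8, 164.4]
force: [-3.2, 1.1, 5.2]
grip_width: 0.0279
bar_spot 0.73 378.176 250.41600000000003 [ 0.6420968  -0.17560259  0.032     ]
bar 0.87 393.6 260.496 [ 0.59529134 -0.16519531  0.032     ]
probe exp px (np.float64(379.6548205276355), np.float64(234.56456589283377)) (np.float64(379.3796995734227), np.float64(247.97517371766554))
shift mm [-0.  -1.6  0.5] turn [-0.0003  0.0004 -0.0037] deg [-0.   0.  -0.2] | pos [ 0.5465 -0.1698  0.0371] q7 86.0 t 18.7 w 0.0275 F [-3.3  0.7  4.7]
```

View pics/s8c.png

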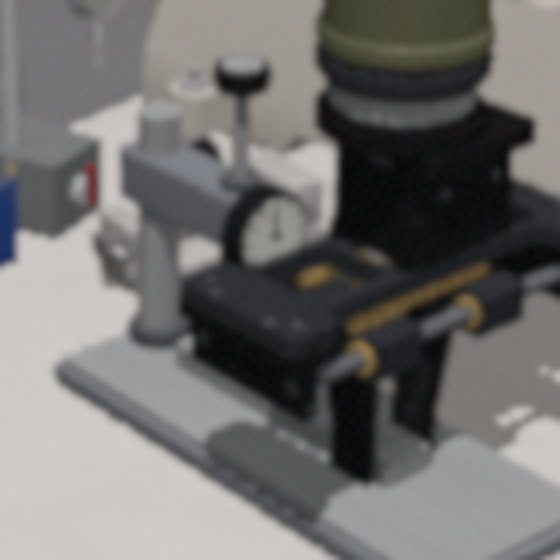

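```bash
python3 -m pendant '[[15,[0,-1,0.3],[0,0,0]],[15,[0,-1.2,0.4],[0,0,0]],[15,[0,-1.2,0.4],[0,0,0]],[15,[0,-1.2,0.4],[0,0,0]],[70,[0,-1.2,0.4],[0,0,0]],[70,[0,-1.2,0.4],[0,0,0]],[70,[0,-1.2,0.4],[0,0,0]],[70,[0,-1.2,0.4],[0,0,0]],[70,[0,-1.2,0.4],[0,0,0]],[70,[0,-1.2,0.4],[0,0,0]]]'
python3 -m pendant '[[70,[0,0,0],[0,0,0]],[70,[-10,0,0],[0,0,0]],[70,[-20,8,0],[0,0,0]],[70,[-35,30,0],[0,0,0]],[70,[-50,55,0],[0,0,0]],[70,[-65,80,0],[0,0,0]],[70,[-85,105,0],[0,0,0]],[70,[-100,110,0],[0,0,0]],[70,[-120,110,0],[0,0,0]],[70,[-120,110,0],[0,0,0]]]'
python3 - <<'E'
from h import *
for n in ('scene','top'):
  c=cam(n,n+'9.png')
  if n=='scene': cv2.imwrite('pics/s9c.png',cv2.resize(c['image'][170:300,320:460],None,fx=5,fy=4.6,interpolation=cv2.INTER_CUBIC))
  else: cv2.imwrite('pics/t9c.png',cv2.resize(c['image'][150:330,380:500],None,fx=4,fy=3.3,interpolation=cv2.INTER_CUBIC))
  P=cloud(c)
  for l in('bar_spot','probe_tip','bar'):
    for r in models.landmark_of(n,l)[:2]:
      v,u=r['centre'][0]*480,r['centre'][1]*640;print(n,l,r['confidence'],u,v,atz(c,u,v,.032))
  m=models.masks_of(n,'bar')
  if m:
    M=m[0]['pixels'];Q=P[M];Q=Q[abs(Q[:,2]-.031)<.006];print(m[0]['confidence'],len(Q));print(cv2.minAreaRect((Q[:,:2]*1000).astype(np.float32)))
  print('probe exp px',proj(c,[.6466,-.1847,.062]),proj(c,[.6466,-.1847,.032]))
goal([.54,-.1695,.16],81.3)
E
```

```text
time_s: 19.53
tool_pos: [0.5484, -0.1693, 0.0368]
tool_rot: [66.1, 89.9, 147.4]
force: [-0.1, -0.4, 0.0]
grip_width: 0.0597
time_s: 20.37
tool_pos: [0.4419, -0.1537, 0.1617]
tool_rot: [-116.2, 89.7, -34.9]
force: [0.9, -0.5, 0.3]
grip_width: 0.07
scene bar_spot 0.96 380.096 250.176 [ 0.63989635 -0.1788363   0.032     ]
scene probe_tip 0.68 381.12 234.48 [ 0.68038285 -0.2309227   0.032     ]
scene bar 0.56 393.28000000000003 260.208 [ 0.5964168  -0.16563575  0.032     ]
0.79 690
((604.9619750976562, -176.99937438964844), (32.33905792236328, 151.80018615722656), 81.90402221679688)
probe exp px (np.float64(379.6548205276355), np.float64(234.56456589283377)) (np.float64(379.3796995734227), np.float64(247.97517371766554))
top bar_spot 0.57 438.72 218.496 [ 0.65058479 -0.18357158  0.032     ]
top bar_spot 0.38 456.192 198.38400000000001 [ 0.69012073 -0.21813548  0.032     ]
top bar 0.69 433.92 242.4 [ 0.60457539 -0.17357552  0.032     ]
0.59 920
((604.9827880859375, -176.0688018798828), (28.985748291015625, 149.90463256835938), 81.29877471923828)
probe exp px (np.float64(442.314021986089), np.float64(217.68960191396303)) (np.float64(439.35052600127756), np.float64(220.56411385782002))
shift mm [  -3.8 -101.7   -1.5] turn [ 0.0003  0.0015 -0.0034] deg [ 0.   0.1 -0.2] | pos [ 0.4397 -0.1527  0.1565] q7 97.1 t 20.87 w 0.0696 F [-0.3  0.5  0.7]
```

View pics/s9c.png

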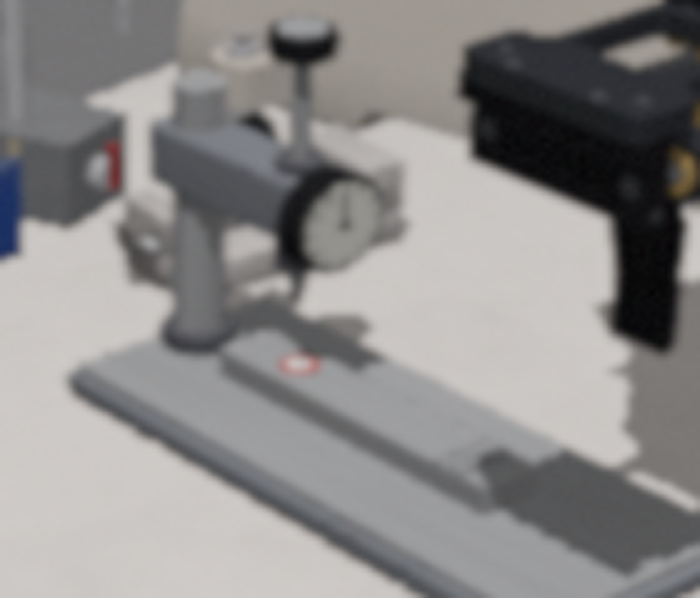

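View pics/t9c.png

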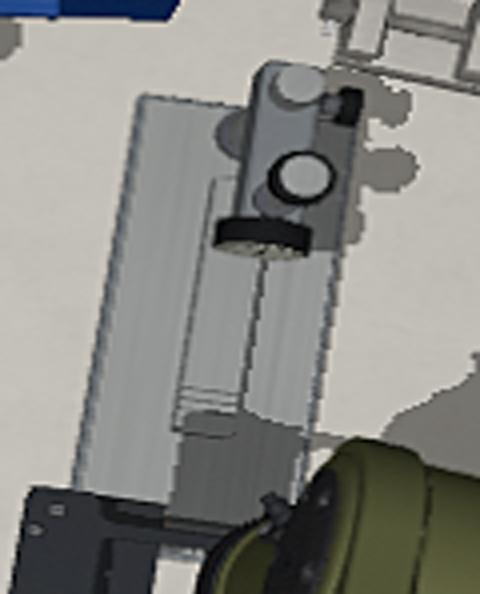

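```bash
python3 - <<'E'
from h import *
c=cam('scene');im=c['image'].astype(float)
x=im[:,:,2]-np.maximum(im[:,:,0],im[:,:,1])
w=np.clip(x[240:260,365:395]-15,0,None)
ys,xs=np.mgrid[240:260,365:395]
u,v=(w*xs).sum()/w.sum(),(w*ys).sum()/w.sum();print('ring',u,v,(w>0).sum(),atz(c,u,v,.032))
wb=np.argwhere(w>0);print(wb.min(0)+[240,365],wb.max(0)+[240,365])
# knob disc in scene
P=cloud(c);m=(abs(P[...,2]-.186)<.006);m[:160]=0;m[200:]=0;m[:,:360]=0;m[:,400:]=0
Q=P[m];print(len(Q),cv2.minEnclosingCircle((Q[:,:2]*1000).astype(np.float32)))
q=np.argwhere(m);print('knob px',q.min(0),q.max(0),'exp',proj(c,[.6466,-.1847,.187]))
cv2.imwrite('pics/s10.png',cv2.resize(c['image'][160:262,350:410],None,fx=8,fy=5.8,interpolation=cv2.INTER_CUBIC))
E
```

```text
ring 379.82865168539325 249.02528089887642 31 [ 0.64323208 -0.18203192  0.032     ]
[247 375] [251 383]
103 ((645.6346435546875, -182.6500244140625), 15.293586730957031)
knob px [173 373] [181 388] exp (np.float64(380.8320952617832), np.float64(174.6909039137655))
```

View pics/s10.png

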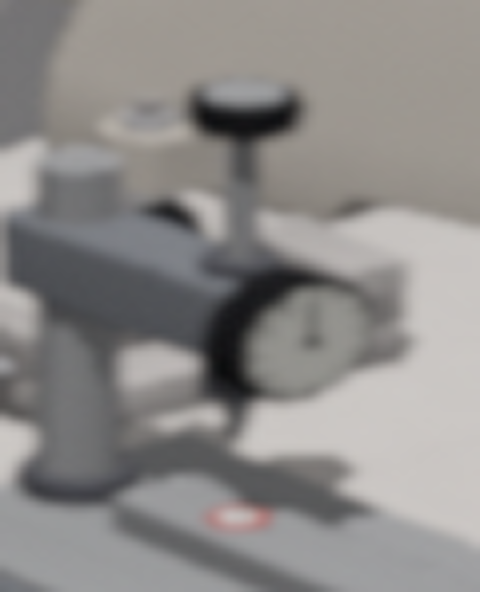

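```bash
python3 -m pendant '[[0,[-35,0,0],[0,0,0]],[0,[-70,0,0],[0,0,0]],[0,[-105,0,0],[0,0,0]],[0,[-108,-30,0],[0,0,0]],[0,[-108,-65,0],[0,0,0]],[0,[-108,-100,0],[0,0,0]],[0,[-108,-135,0],[0,0,0]],[0,[-108,-170,0],[0,0,0]],[0,[-108,-195,0],[0,0,0]],[0,[-108,-208,0],[0,0,0]]]'
python3 -m pendant '[[0,[0,0,0],[0,0,0]],[0,[0,0,0],[0,0,0]],[0,[0,0,0],[0,0,0]],[0,[0,0,0],[0,0,0]]]'
python3 - <<'E'
from h import *
goal([.6466,-.1847,.215],81.3)
cam('wrist','w11.png');cam('scene','s11.png')
E
```

```text
time_s: 21.75
tool_pos: [0.6481, -0.1847, 0.2627]
tool_rot: [50.6, 89.8, 131.9]
force: [-1.0, 0.5, -0.3]
grip_width: 0.011
time_s: 22.08
tool_pos: [0.6448, -0.1845, 0.265]
tool_rot: [86.2, 89.9, 167.5]
force: [-0.3, -0.2, -0.5]
grip_width: 0.0005
shift mm [50.  -1.9  0.1] turn [-0.0002  0.0002 -0.0024] deg [-0.   0.  -0.1] | pos [ 0.6448 -0.1845  0.265 ] q7 86.7 t 22.08 w 0.0005 F [-0.3 -0.2 -0.5]
```

View pics/w11.png

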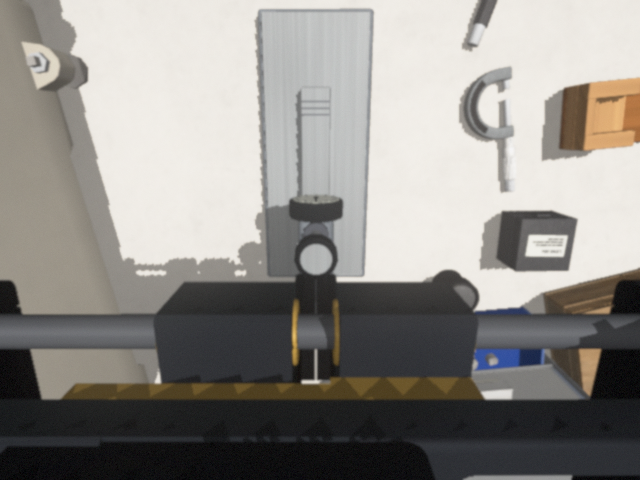

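View pics/s11.png

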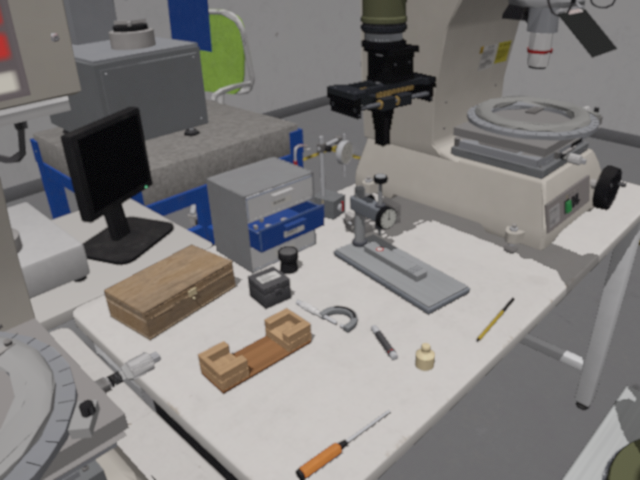

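```bash
python3 -m pendant '[[0,[20,-1,0],[0,0,0]],[0,[40,-1.5,0],[0,0,0]],[0,[52,-1.5,0],[0,0,0]],[0,[58,-1.5,0],[0,0,0]],[0,[62,-1.5,0],[0,0,0]],[0,[66,-1.5,0],[0,0,0]],[0,[70,-1.5,0],[0,0,0]],[0,[74,-1.5,0],[0,0,0]],[0,[78,-1.5,0],[0,0,0]],[0,[82,-1.5,0],[0,0,0]]]'
python3 -c "
from h import *
goal([.6466,-.1847,.174],81.3)"
```

```text
time_s: 23.02
tool_pos: [0.6474, -0.1849, 0.1829]
tool_rot: [63.8, 89.9, 145.1]
force: [-0.6, -1.2, 3.2]
grip_width: 0.0001
shift mm [8.9 0.8 0. ] turn [-0.0001  0.0005 -0.0009] deg [-0.   0.  -0.1] | pos [ 0.6474 -0.1849  0.1829] q7 85.6 t 23.02 w 0.0001 F [-0.6 -1.2  3.2]
```

Pushing with 3 N as expected. Continue slowly to contact.

```bash
python3 -m pendant '[[0,[3,0,0],[0,0,0]],[0,[5,0,0],[0,0,0]],[0,[7,0,0],[0,0,0]],[0,[8,0,0],[0,0,0]],[0,[8.5,0,0],[0,0,0]],[0,[8.5,0,0],[0,0,0]]]'; python3 -m pendant '[[0,[0.5,0,0],[0,0,0]],[0,[1,0,0],[0,0,0]],[0,[1,0,0],[0,0,0]]]'
```

```text
time_s: 23.52
tool_pos: [0.6472, -0.1847, 0.1742]
tool_rot: [62.9, 89.9, 144.2]
force: [0.6, -0.6, 2.1]
grip_width: 0.0004
time_s: 23.77
tool_pos: [0.6472, -0.1847, 0.1739]
tool_rot: [68.3, 89.9, 149.6]
force: [0.3, -1.6, 5.8]
grip_width: 0.0004
```

```bash
python3 -m pendant '[[0,[0.5,0,0],[0,0,0]],[0,[1,0,0],[0,0,0]],[0,[1,0,0],[0,0,0]],[0,[1,0,0],[0,0,0]]]'
```

```text
time_s: 24.1
tool_pos: [0.6473, -0.1847, 0.1736]
tool_rot: [72.2, 89.9, 153.5]
force: [-1.2, -0.9, 8.2]
grip_width: 0.0005
```

Firm stop: force rises and the height holds at 0.1736 (expected ~0.174). Retreat and check.

```bash
python3 -m pendant '[[0,[-3,0,0],[0,0,0]],[0,[-15,0,0],[0,0,0]],[0,[-40,0,0],[0,0,0]],[0,[-70,0,0],[0,0,0]],[0,[-90,10,0],[0,0,0]],[0,[-100,40,0],[0,0,0]],[0,[-100,80,0],[0,0,0]],[0,[-100,115,0],[0,0,0]],[0,[-100,150,0],[0,0,0]],[0,[-100,180,0],[0,0,0]]]'; python3 -m pendant '[[0,[0,0,0],[0,0,0]],[0,[0,0,0],[0,0,0]],[0,[0,0,0],[0,0,0]]]'
python3 - <<'E'
from h import *
c=cam('scene','s12.png')
cv2.imwrite('pics/s12c.png',cv2.resize(c['image'][160:262,350:410],None,fx=8,fy=5.8,interpolation=cv2.INTER_CUBIC))
P=cloud(c);m=(P[...,2]>.13)&(P[...,2]<.2);m[:165]=0;m[200:]=0;m[:,:373]=0;m[:,390:]=0
m&=np.hypot(P[...,0]-.6466,P[...,1]+.1847)<.016
print('knob z',np.median(P[m][:,2]),m.sum())
c=cam('top','t12.png');P=cloud(c)
for l,zr in[('bar',(.025,.037)),('micrometer',(.004,.03)),('plug_gauge',(.004,.03)),('weight',(.004,.06)),('loupe',(.004,.06))]:
  for r in models.masks_of('top',l)[:1]:
    Q=P[r['pixels']];Q=Q[(Q[:,2]>zr[0])&(Q[:,2]<zr[1])];print(l,cv2.minAreaRect((Q[:,:2]*1000).astype(np.float32)))
goal([.6466,-.1847,.174],81.3)
E
```

```text
time_s: 24.93
tool_pos: [0.4669, -0.1565, 0.2725]
tool_rot: [73.5, 89.8, 154.8]
force: [-0.1, -0.7, 0.4]
grip_width: 0.0004
time_s: 25.18
tool_pos: [0.4699, -0.1574, 0.2731]
tool_rot: [60.3, 89.9, 141.7]
force: [0.6, -0.0, 0.4]
grip_width: 0.0002
knob z 0.1538578951083553 143
bar ((607.867919921875, -176.76156616210938), (29.001956939697266, 145.99761962890625), 81.53413391113281)
micrometer ((601.2857055664062, 6.820672988891602), (123.19252014160156, 45.83312225341797), 3.468552589416504)
plug_gauge ((476.4487609863281, 9.836767196655273), (14.445974349975586, 81.22512817382812), 63.941497802734375)
weight ((399.27838134765625, 3.9825210571289062), (27.975048065185547, 26.120098114013672), 0.7000270485877991)
loupe ((758.4037475585938, -45.21769332885742), (40.636924743652344, 30.038068771362305), 80.34610748291016)
shift mm [  97.7 -179.2   -0.6] turn [ 0.0007  0.0019 -0.0028] deg [ 0.   0.1 -0.2] | pos [ 0.4698 -0.1573  0.2722] q7 97.2 t 25.53 w 0.0006 F [-0.7  0.3  0.2]
```

View pics/s12c.png

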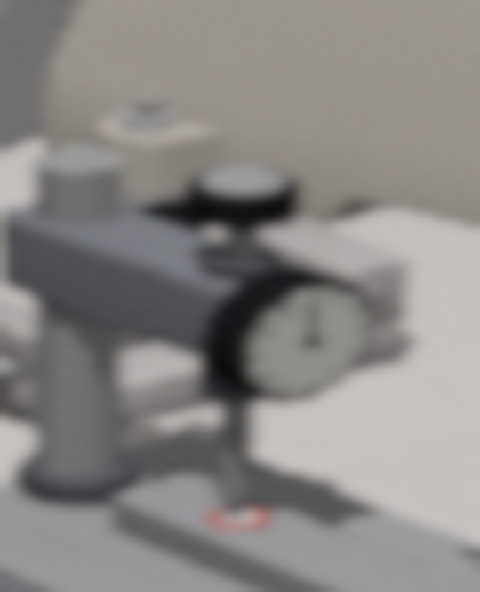

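```bash
python3 - <<'E'
from h import *
c=cam('scene')
cv2.imwrite('pics/s13c.png',cv2.resize(c['image'][225:262,360:400],None,fx=16,fy=16,interpolation=cv2.INTER_NEAREST))
im=c['image'].astype(float)
x=im[:,:,2]-np.maximum(im[:,:,0],im[:,:,1]);w=np.clip(x[240:260,365:395]-15,0,None);ys,xs=np.mgrid[240:260,365:395]
print('ring',(w*xs).sum()/w.sum(),(w*ys).sum()/w.sum())
p=np.array([.6466,-.1847,.032])
d=np.array([.9885,-.151,0]);e=np.array([.151,.9885,0])
b=np.array(proj(c,p));print(b,'per 5mm x',np.array(proj(c,p+.005*d))-b,'y',np.array(proj(c,p+.005*e))-b,'z',np.array(proj(c,p+[0,0,.005]))-b)
E
```

```text
ring 379.7108108108108 249.17837837837837
[379.37969957 247.97517372] per 5mm x [-1.67607389 -0.94835256] y [-1.90111434  0.7921173 ] z [ 0.04563704 -2.21055555]
```

View pics/s13c.png

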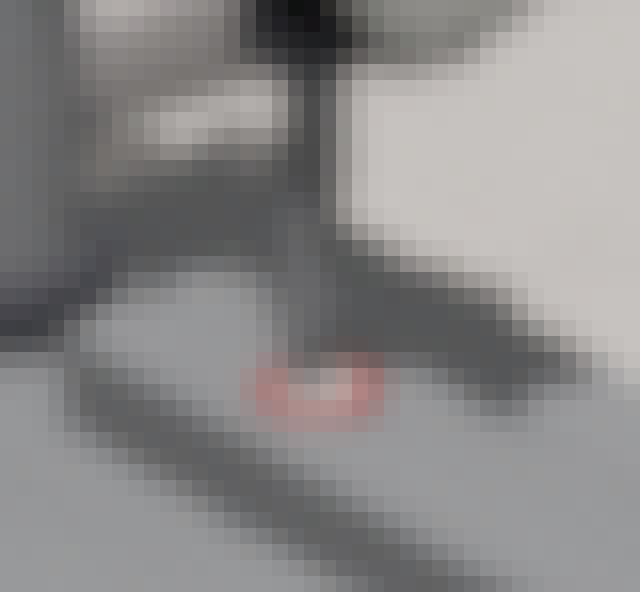

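The tip sits low in the ring, but at this resolution it looks about 1 px off-centre. I'll take a closer look with the wrist camera, tilted, from the front left.

```bash
cat >> h.py <<'E'
def goalt(p,jaw,tilt):
    o=telemetry.get_obs();R=Rt()
    a=np.radians(jaw);z=np.array([np.cos(a),np.sin(a),0]);x=np.array([0,0,-1.]);y=np.cross(z,x)
    G=Ro.from_matrix(np.stack([x,y,z],1))*Ro.from_rotvec([0,0,tilt])
    print('shift',(R.inv().apply(np.array(p)-o['tool_pos'])*1000).round(1),'turn',(R.inv()*G).as_rotvec().round(3),'pos',o['tool_pos'].round(4),'q',o['qpos'].round(0),'t',round(o['time_s'],2))
E
python3 - <<'E'
from h import *
goalt([.5200,-.080,.25],36.3,-.42)
E
```

```text
shift [ 22.3 -38.2  84.1] turn [ 0.774  0.165 -0.401] pos [ 0.4696 -0.1574  0.2723] q [ 49.  -0. -33. 101.  -0.  80.  97.] t 25.58
```

```bash
python3 -m pendant '[[0,[0,0,10],[0.09,0.02,-0.05]],[0,[0,-5,20],[0.18,0.04,-0.09]],[0,[0,-10,30],[0.27,0.06,-0.14]],[0,[0,-15,40],[0.36,0.08,-0.19]],[0,[0,-20,50],[0.45,0.1,-0.23]],[0,[5,-25,60],[0.54,0.12,-0.28]],[0,[10,-30,70],[0.63,0.135,-0.33]],[0,[15,-35,80],[0.71,0.15,-0.37]],[0,[22,-38,84],[0.774,0.165,-0.4]],[0,[22,-38,84],[0.774,0.165,-0.4]]]'; python3 - <<'E'
from h import *
goalt([.5987,-.1194,.14],36.3,-.42)
cam('wrist','w14.png')
E
```

```text
time_s: 26.42
tool_pos: [0.5193, -0.0769, 0.249]
tool_rot: [-90.2, 66.0, -53.7]
force: [-0.5, -1.0, -0.1]
grip_width: 0.0005
shift [132.7 -30.1  38.7] turn [ 0.004  0.    -0.002] pos [ 0.5193 -0.0769  0.249 ] q [ 48.  -9. -51. 112.  15.  61.  27.] t 26.42
```

View pics/w14.png

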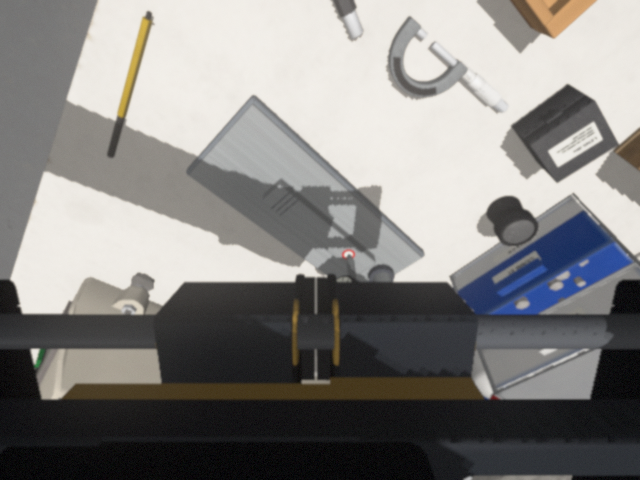

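```bash
python3 - <<'E'
from h import *
c=cam('wrist')
cv2.imwrite('pics/w15c.png',cv2.rotate(cv2.resize(c['image'][225:285,315:385],None,fx=9,fy=9,interpolation=cv2.INTER_NEAREST),cv2.ROTATE_180))
p=np.array([.6466,-.1847,.032]);T=np.array(c['cam_to_world']);v=T[:3,3]-p;print(v,np.linalg.norm(v),np.degrees(np.arctan2(v[2],np.hypot(v[0],v[1]))),proj(c,p),proj(c,p+[0,0,.01]))
for l in('bar_spot','probe_tip'):
  for r in models.landmark_of('wrist',l)[:2]:
    a,b=r['centre'][0]*480,r['centre'][1]*640;print(l,r['confidence'],b,a,atz(c,b,a,.032))
E
```

```text
[-0.20231167  0.20721377  0.32150773] 0.43270633783726187 47.988969251826354 (np.float64(350.19309291018493), np.float64(252.40859732974215)) (np.float64(350.80849103313494), np.float64(258.3329839096618))
bar_spot 0.56 350.72 254.112 [ 0.64877219 -0.18635406  0.032     ]
probe_tip 0.69 350.4 253.584 [ 0.64795274 -0.18594737  0.032     ]
```

View pics/w15c.png

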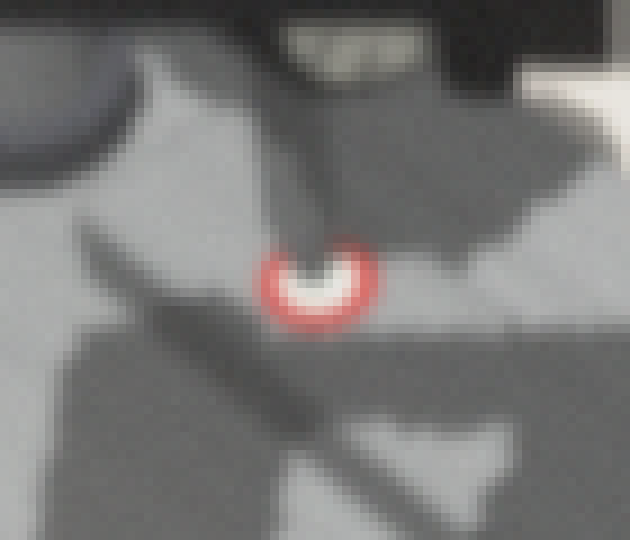

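```bash
python3 - <<'E'
from h import *
o=telemetry.get_obs();print(o['time_s'],o['force'].round(1),o['tool_pos'].round(3))
print(env.sign_off())
E
```

```text
26.6167 [0.7 0.3 0.2] [ 0.52  -0.081  0.251]
the job is handed in; nothing more can be done
None
```

The job is handed in at 26.6 s, with the probe down on the bar inside the red ring as far as I can measure. No verdict was reported.

**What I did:** I lifted the bar from the rack by its middle and laid it on the front of the base, in line with it. The spot was about 72 mm short of the probe when I let go. I then gripped the tail and slid the bar about 72 mm along the base, released it, and pressed the knob down with closed fingers. The probe stopped firmly at about 8 N, and I withdrew the arm.

**Last checks:**
- **Probe height:** the knob dropped about 31 mm against an expected 30 mm, so the tip is on the bar.
- **Tip in the ring:** a close tilted wrist view shows the tip inside the white area. I put it at 1 to 3 mm from the ring's centre.
- **Disagreement:** the bar and stand outlines and the knob position put the spot within about 1 to 2 mm of the probe axis. The coarse scene picture suggested up to about 5 mm, at the limit of its resolution. I trusted the closer view.
- **Bystanders:** the micrometer, plug gauge, weight and loupe measured within about 1 mm of where they started.
- **Arm:** it was clear of everything at hand-in, with no contact force on the tool.

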